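# Roll a polished roller into the cradle of its inspection track

### The arm

A 6-joint arm with a two-finger parallel gripper is mounted at the origin on a cart in front of the work surface, level with it; the furniture and walls round the work are solid. World frame = base frame: x ahead of the robot, y to its left, z up, the work surface at z = 0. Lengths are in m, angles in degrees, forces in N, time in s.
With the tool pointing down it reaches from about 0.4 to 0.825 m from the base axis. Payload 7 kg.
Tool frame: the origin (TCP) lies midway between the tips of the shut fingers; the grasp point (between the pads) lies 19 mm behind it; z points along the fingers, x is the direction in which the jaws open and shut, and the axes are right-handed (so a half turn about z gives the same grasp; the last joint's range is limited). The gripper opens to 88 mm and grips with 3 to 60 N. Pads are 19 mm wide; open, the fingers measure 130 mm over their backs; the gripper's body (78 mm by 193 mm) begins 47 mm behind the grasp point.
Start: joints at [-58.722, 20.546, 0.682, 0, -70.136, -16.507], TCP at [0.172, -0.653, 0.227] pointing down, gripper open.
Joint ranges: [-176.03, 176.03], [-82.01, 121.73], [-58.28, 71.71], [-173.87, 95.51], [-174.79, -0.11], [-173.66, 173.66]. Speed limits (degrees/s): [136.94, 136.94, 172.46, 180, 180, 180].

### API

Orientations are given as [roll, pitch, yaw] about the fixed x, y, z axes, in that order (R = Rz(yaw) Ry(pitch) Rx(roll)).
In Python, from plant import ctrl, vision, nets gives the robot as it stands.
- The arm moves only by the shell command python3 -m jog 'ROWS'. ROWS is text: rows parted by semicolons, each of 7 numbers parted by spaces: the turn, a rotation vector about the tool's x, y, z in units of 0.1 rad (1.0 is 0.1 rad), then the shift along the tool's x, y, z in units of 4 cm (1.0 is 4 cm), then the opening, from -1 (shut) to 1 (fully open). In form: rx ry rz x y z jaw; .... A call has 1 to 8 rows; each row shifts and turns the commanded pose from where the row before left it, along the tool's axes as they then stand; what a row does not reach is not made up. A row lasts 1/8 s, in which the tool goes at most 62.5 mm and 10.7 degrees, less where a joint would pass 70% of its speed; a pose out of reach is approached as far as the arm can. A call with a number of a shift or a turn outside -1 to 1 is refused whole. A call with a gripper value outside its range is refused whole. The fingers move at their own pace and stop on an object; the grip force is fixed at half the most. Time passes only in rows, so rows that do not move let the fingers close. It gives the time, the measured TCP pose, the force and the opening at its end, in the units of the state.
- ctrl.get_obs(): the state, without advancing time (a new reading comes with each control period).
- vision.snapshot(name): name is "scene" or "top" or "wrist"; returns (picture, depth): 420x560x3 uint8, red, green, blue; 420x560 float32, m along the optical axis (not along the pixel's ray), 0 where there is no reading.
- vision.camera_info(name): a dict with "camera_matrix" (3x3 intrinsics, pixels), "camera_from_world" (4x4, takes a point from world to camera coordinates); the wrist camera has in their place "tool_from_camera" (4x4, takes a point from camera to tool coordinates, whose origin is the TCP and whose axes are the tool frame's). Camera axes: x right, y down, z forward; pixel columns grow to the right and rows downward; lengths in m; the calibration is good to about 2 mm. A picture is of the moment at which its call begins: read the wrist's pose just before it. camera_info takes no time and is no camera call.
- ctrl.close_job(): hands the job in, once; it reports no verdict.
Trained networks look in the newest picture that a camera, given by its name, has taken for a name from the list of things; names that differ only in an ending like _2 or _b are one class to them, and where a whole thing is asked for, a point or a joint stands for the part that bears it (a point fixed in the world has none). Each returns a list of dicts, best first, with "score" (0 to 1); they miss things now and then, are a little off and sometimes report something else, mostly with a low value. They report only what shows in the picture. A call takes as long as a camera call. They do not tell look-alikes from the thing itself.
- nets.boxes_of(target, camera): "location" ([x, y, z] in m, in world coordinates, good to about 4 mm: the middle of the surface that is visible of it).
The state is a dict: "clock": time; "joint_pos": joint angles; "qvel": joint speeds; "tau": joint torques, N m; "tool_pos": TCP position; "orientation": TCP orientation; "force": force on the tool from outside, world axes, zero at the start; "moment": the same for the moment, N m; "opening": finger opening in m.
Only numpy, scipy, OpenCV 4.12 (cv2) and the standard library are available. Lean on these libraries where they do the work, as an engineer would, in place of code of your own. Each camera call takes 0.05 s, during which the arm holds its last target.

### The job

Turn the black ball knob on the inspection track to swing the gate fully open, by the knob only and without pushing the gate's blade. Then pick up the paddle and with it gently roll the polished roller along the rails until it drops into the cradle near the far end, never touching the roller with the gripper and not letting it run off the end. Lay the paddle down on the worktop clear of the track, and leave the other things where they stand.

Things in the scene. Friction and masses are not known exactly. Their poses are not given: they have to be found in the camera images.
- track: Inspection track, fixed: grey base plate 284 x 92 mm carrying two steel rails between low aluminium side cheeks. Origin: centre of its underside on the worktop. +x is the rolling direction (start to cradle), +y the ball-knob side, z up. Cheeks: tops at z = 34 mm, inner faces 58 mm apart, outer 74 mm. Gate spindle at x = 30, y = 100 mm.
- cradle_edge (a point): Near edge of the cradle on the track's centre line, at rail height: x = 80, z = 24 mm in the track's frame (same axes). The rails (12 mm wide, at y = +-17 mm) run level to it, top z = 24 mm. At their start stand low back stops, top z = 27 mm, x = -140 to -134.
- cradle (a point): Centre of the roller once it sits in the cradle, a 20 mm gap in the rails: x = 90, z = 36.5 mm in the track's frame (same axes). It drops in about 3.5 mm by itself when its centre passes x = 80. Beyond, x = 100 to 130, is a lip as high as the rails and then an open end: driven past x = 100, or arriving faster than about 0.2 m/s, the roller runs over and falls off.
- roller: Polished steel roller, plain cylinder 32 mm in diameter, 52 mm long, about 0.15 kg, free to roll; it coasts only a few mm after a slow push. Origin: its centre. Its y axis is the cylinder's axis (across the track); x and z turn as it rolls. It starts lying on the rails at track x between -115 and -75, z = 40 mm.
- gate (a joint): Angle of the gate spindle (rad): near 0 (0 to 0.3) the blade lies across the rails and blocks the roller; it grows as the ball knob is turned clockwise seen from above, swinging the blade back towards the roller's start side and off the rails; 1.4 is the open stop. Friction about 0.06 N m; stays where it is left. The roller cannot push it open.
- gate_ball (a point): Centre of the smooth black ball knob, 40 mm in diameter, on a 12 mm upright spindle beside the track, 96 mm above the worktop, right on the spindle axis. Grip it across its widest part, at this height; gripped higher the fingers slip off. Nothing lies beside it for 35 mm below the centre.
- gate_blade (a point): Centre of the gate's flat aluminium blade, which is fixed to the spindle: 96 mm long, 8 mm thick, 16 mm high, running along this frame's y (spindle on the +y side, 56 mm from here), 37 to 53 mm above the worktop. At gate angle 0 its axes are those of the track.
- paddle_grip (a point): Middle of the paddle's handle, 34 mm above the paddle's underside; grasp here. The paddle (0.07 kg, 168 mm long) stands on its blade and a foot. +x of the paddle runs along the handle to the blade, z up. Handle: bar 14 mm wide (y), 18 mm high, from x = -82 to 82. Blade: upright slippery white plastic plate 40 mm wide, 44 mm high (10 mm above to 34 mm below this point), 5 mm thick, front at x = +85. Foot: 14 x 24 mm block at x = -75, down to 34 mm below.
- timer: Bystander: white round kitchen-type timer with a grey dial, 64 mm across, 47 mm high. Origin: centre of its underside.
- specimen: Bystander: green round mounted specimen, 38 mm across, 22 mm high. Origin: centre of its underside.
- paddle: The whole paddle: same axes as paddle_grip, origin at its underside, 34 mm below that point.
Not all that is in view belongs to the job. What is shaped like the roller but orange is not meant.

How it is judged (in metres and radians):
On the way, in this order (a step that is already met when the one before it is completed fails the run):
1. the gate is swung open to its stop (value of joint gate above 1.2 rad), for 0.2 s.
2. the paddle pushes the roller along the rails (contact force between paddle and roller above 0.005 N and x of roller in the frame of track above -0.03 m).
3. the roller lies in the cradle (x of roller in the frame of track between 0.084 and 0.096 m and z of roller in the frame of track between 0.0335 and 0.0395 m and angle between the y axis of roller and the y axis of track, either way round below 0.1 rad), for 0.2 s.
At the end, for the whole second after the job is handed in: The roller rests in the cradle, its centre within 6 mm along the track and 3 mm in height of the cradle point and its axis across the track within 0.1 rad; the gate is open (more than 1.2 rad); the paddle lies still on the worktop (handle middle lower than 45 mm), not touching the track (all of step 3 and linear speed of each of roller, paddle below 0.02 m/s and value of joint gate above 1.2 rad and height (world z) of paddle_grip between 0 and 0.045 m and contact force between paddle and track below 0.02 N).
It fails at once if the roller is touched by the gripper or arm (contact force between roller and the fingers above 0.2 N or contact force between roller and the arm above 0.2 N).
It fails at once if the gate's blade is pushed instead of the knob being turned (contact force between gate_c3 and the fingers above 1 N or contact force between gate_c3 and the arm above 1 N or contact force between gate_c3 and paddle above 1 N).
It fails at once if the roller is shot along the track (faster than 0.4 m/s) (linear speed of roller above 0.4 m/s).
It fails at once if the roller leaves the track (height (world z) of roller below 0.03 m or height (world z) of roller above 0.07 m).
It fails at once if a bystander is knocked away or over (distance of any of timer, specimen from where it was at the start of the episode above 0.03 m or angle between any of timer, specimen's own z axis and vertical above 0.5 rad).
It also fails if it takes over 64 s, if anything falls off the work surface, if the arm or the gripper's body presses on something with over 40 N, if the wrist force passes 120 N, or if a joint passes its speed limit or range.

## Working session

There is one attempt and no reset: what is moved stays moved. The work goes in short steps, Python scripts to look and compute and a shell command to move; the robot and the scene stay as the last step left them, time stands still between calls to the robot, and variables do not carry over. Pictures are saved under pics/ and viewed, and the job is handed in when it is done.

```bash
ls; mkdir -p pics; cat > h.py <<'E'
import numpy as np, cv2
from plant import ctrl, vision, nets
def save(cam,name):
    im,d=vision.snapshot(cam); cv2.imwrite('pics/'+name,im[:,:,::-1]); return im,d
E
python3 - <<'E'
from h import *
o=ctrl.get_obs(); print(o)
for c in ['top','scene']:
    im,d=save(c,c+'0.png'); np.save(c+'0d.npy',d); np.save(c+'0i.npy',im)
    print(c,vision.camera_info(c))
    for t in ['track','roller','gate_ball','gate_blade','paddle','paddle_grip','timer','specimen']:
        print(t,[(np.round(x['location'],3).tolist(),round(x['score'],2)) for x in nets.boxes_of(t,c)][:3])
E
```

```text
pics
{'clock': 0.0, 'joint_pos': array([-5.87236094e+01,  2.05906724e+01,  6.33669441e-01, -2.09160012e-02,
       -7.01359247e+01, -1.65075288e+01]), 'qvel': array([-0.04165927, -0.01884569,  0.01517033,  0.05810277,  0.14284041,
        0.07190813]), 'tau': array([-1.02944472e-03, -5.82719135e+01,  2.93062520e+01,  6.99750960e+00,
        7.18108247e-03, -1.74042757e-04]), 'tool_pos': array([ 0.17192977, -0.65222541,  0.225628  ]), 'orientation': array([-1.79992445e+02, -9.46848159e-02,  1.04761733e+02]), 'force': array([-0.32368281, -0.76694427,  0.84157479]), 'moment': array([-0.04786391, -0.02121261, -0.0252661 ]), 'opening': 0.08740319537750314}
top {'camera_matrix': array([[497.57886997,   0.        , 274.6536388 ],
       [  0.        , 497.57886997, 209.20508549],
       [  0.        ,   0.        ,   1.        ]]), 'camera_from_world': array([[ 0.01654795, -0.99985948, -0.00267945,  0.20084106],
       [-0.97463631, -0.01553222, -0.22325502,  0.52809468],
       [ 0.22318204,  0.0063059 , -0.97475639,  0.86254137],
       [ 0.        ,  0.        ,  0.        ,  1.        ]
[... 605 characters left out ...]
om_world': array([[ 0.87761382, -0.47904434, -0.01762098, -0.3395373 ],
       [-0.28674311, -0.49514895, -0.82012554,  0.32773165],
       [ 0.38415149,  0.7248062 , -0.57191223,  0.6028491 ],
       [ 0.        ,  0.        ,  0.        ,  1.        ]])}
track [([0.535, 0.036, 0.022], 0.95)]
roller [([0.387, 0.095, 0.028], 0.86), ([0.514, 0.142, 0.051], 0.56), ([0.535, 0.036, 0.021], 0.56)]
gate_ball [([0.607, 0.042, 0.054], 0.77)]
gate_blade [([0.608, 0.042, 0.051], 0.7), ([0.368, 0.224, 0.032], 0.45)]
paddle [([0.458, 0.383, 0.035], 0.61)]
paddle_grip [([0.462, 0.381, 0.038], 0.65)]
timer [([0.37, 0.225, 0.026], 0.67), ([0.532, 0.036, 0.021], 0.25)]
specimen [([0.614, 0.3, 0.016], 0.63)]
```

View pics/top0.png

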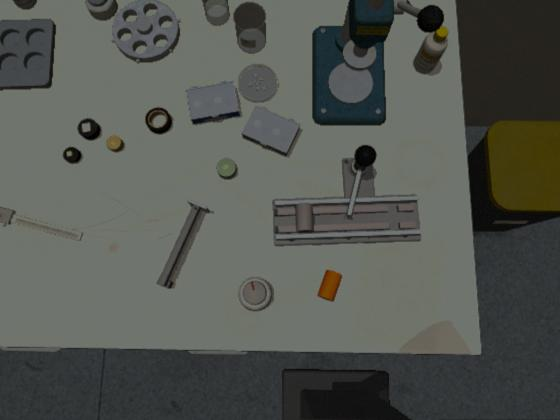

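View pics/scene0.png

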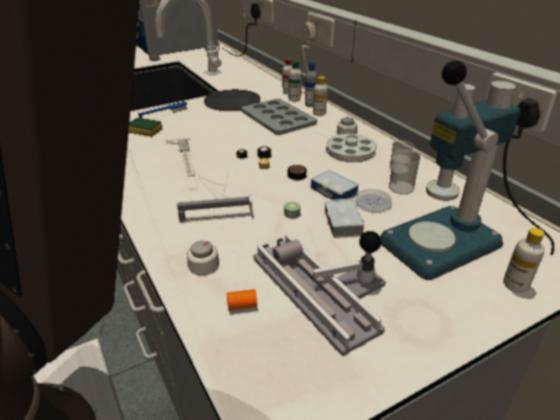

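Top view: track at about (275–419, 195–245), roller at (305,217), ball knob at (365,157), paddle from (200,207) to (165,283). Timer at (254,293), specimen at (227,168), and the orange decoy at (330,285). The track's +x points along world −y.

```bash
python3 - <<'E'
from h import *
for c in ['top']:
    im=np.load(c+'0i.npy')
    a=im[140:260,255:435]; a=cv2.resize(cv2.convertScaleAbs(a,alpha=1.8),None,fx=4.4,fy=4.4,interpolation=cv2.INTER_CUBIC); cv2.imwrite('pics/a.png',a[:,:,::-1])
    a=im[195:295,140:280]; a=cv2.resize(cv2.convertScaleAbs(a,alpha=1.8),None,fx=5,fy=5,interpolation=cv2.INTER_CUBIC); cv2.imwrite('pics/b.png',a[:,:,::-1])
    # height map
    d=np.load(c+'0d.npy');ci=vision.camera_info(c);K=ci['camera_matrix'];T=np.linalg.inv(ci['camera_from_world'])
    v,u=np.mgrid[:420,:560]
    P=np.stack([(u-K[0,2])/K[0,0]*d,(v-K[1,2])/K[1,1]*d,d],-1)@T[:3,:3].T+T[:3,3]
    np.save('P.npy',P)
    m=(np.hypot(P[...,0]-.607,P[...,1]-.05)<.15)&(P[...,2]>.06)
    q=P[m]; 
    print(len(q)); 
    for b in np.unique(np.round(q[:,:2]/.02),axis=0): 
        s=q[(np.round(q[:,:2]/.02)==b).all(1)]; print(b*.02,s[:,2].max().round(3),end=' | ')
    h=np.clip(P[...,2]/.3*255,0,255).astype(np.uint8); cv2.imwrite('pics/hm.png',cv2.applyColorMap(h,2))
    print(P[10:120:10,350,:].round(3))
E
```

```text
1050
[0.6  0.04] 0.114 | [0.6  0.06] 0.114 | [0.62 0.02] 0.106 | [0.62 0.04] 0.119 | [0.62 0.06] 0.118 | [0.64 0.04] 0.113 | [0.64 0.06] 0.111 | [0.68 0.  ] 0.405 | [0.68 0.02] 0.405 | [0.7 0. ] 0.41 | [0.7  0.02] 0.41 | [0.72 0.  ] 0.406 | [0.72 0.02] 0.407 | [0.74 0.02] 0.363 | [0.76 0.02] 0.342 | [[0.813 0.092 0.248]
 [0.796 0.092 0.246]
 [0.778 0.093 0.247]
 [0.873 0.064 0.064]
 [0.8   0.078 0.15 ]
 [0.781 0.078 0.149]
 [0.826 0.06  0.03 ]
 [0.799 0.062 0.039]
 [0.78  0.062 0.034]
 [0.759 0.062 0.033]
 [0.74  0.061 0.026]]
```

View pics/a.png

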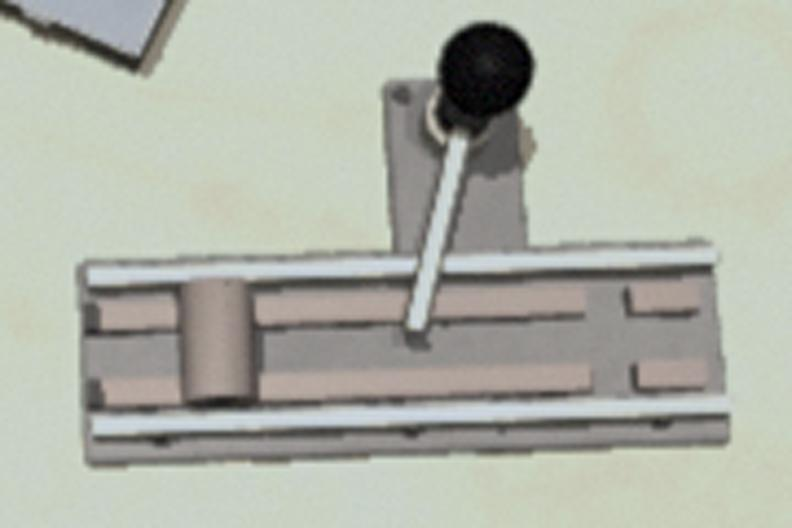

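View pics/b.png

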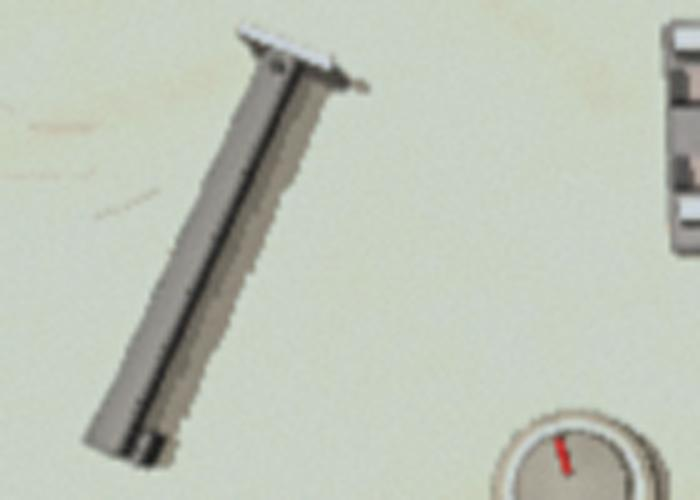

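```bash
python3 - <<'E'
from h import *
def pts(c):
    d=np.load(c+'0d.npy');ci=vision.camera_info(c);K=ci['camera_matrix'];T=np.linalg.inv(ci['camera_from_world'])
    v,u=np.mgrid[:420,:560]
    P=np.stack([(u-K[0,2])/K[0,0]*d,(v-K[1,2])/K[1,1]*d,d],-1)@T[:3,:3].T+T[:3,3]
    P[d==0]=np.nan
    return P
for c in ['top','scene']:
    P=pts(c); np.save(c+'P.npy',P)
    for z0 in np.arange(.12,.5,.04):
        m=(P[...,2]>z0)&(P[...,2]<z0+.04)&(P[...,0]>.4)&(P[...,0]<.85)&(abs(P[...,1])<.3)
        q=P[m]
        if len(q)>3: print(c,z0.round(2),len(q),'x',np.percentile(q[:,0],[2,98]).round(3),'y',np.percentile(q[:,1],[2,98]).round(3))
E
```

```text
top 0.12 656 x [0.768 0.848] y [-0.098  0.09 ]
top 0.16 109 x [0.775 0.796] y [0.05 0.08]
top 0.2 261 x [0.766 0.826] y [0.036 0.092]
top 0.24 807 x [0.765 0.817] y [0.012 0.092]
top 0.28 1033 x [0.767 0.803] y [0.018 0.09 ]
top 0.32 87 x [0.731 0.766] y [0.013 0.02 ]
top 0.36 226 x [0.685 0.711] y [-0.001  0.029]
top 0.4 385 x [0.688 0.713] y [0.001 0.027]
scene 0.12 550 x [0.77  0.825] y [0.027 0.082]
scene 0.16 267 x [0.779 0.806] y [0.036 0.066]
scene 0.2 603 x [0.769 0.827] y [0.026 0.078]
scene 0.24 1400 x [0.768 0.84 ] y [0.003 0.081]
scene 0.28 969 x [0.766 0.847] y [0.005 0.079]
scene 0.32 319 x [0.727 0.808] y [0.004 0.064]
scene 0.36 416 x [0.687 0.73 ] y [-0.007  0.018]
scene 0.4 164 x [0.69  0.711] y [-0.004  0.017]
```

```bash
cat > fit.py <<'E'
from h import *
from scipy.optimize import least_squares
im=np.load('top0i.npy'); ci=vision.camera_info('top')
K=ci['camera_matrix'];C=ci['camera_from_world'];T=np.linalg.inv(C)
def ray(u,v,z):
    r=T[:3,:3]@np.array([(u-K[0,2])/K[0,0],(v-K[1,2])/K[1,1],1]); o=T[:3,3]; return o+r*(z-o[2])/r[2]
def cropA(x,y): return (x+.5)/4.4-.5+255,(y+.5)/4.4-.5+140
def cropB(x,y): return (x+.5)/5-.5+140,(y+.5)/5-.5+195
if __name__=='__main__':
    # cheek top corners (crop a) z=.034
    for n,p,z in [('cheek +y start',(88,268),.034),('cheek+y end',(715,245),.034),('cheek-y start',(92,435),.034),('cheek-y end',(729,412),.034),
      ('base start -y',(88,465),.0),('base end -y',(727,443),0),('rail+ cradle edge',(585,305),.024),('rail- edge',(591,376),.024),
      ('lip+ start',(628,298),.024),('lip- start',(637,376),.024),
      ('roller top centre',(217,338),.056),('ball',(487,69),.096),('blade tip',(416,328),.053),('blade base',(458,135),.053)]:
        print(n,ray(*cropA(*p),z)[:2].round(4))
    for n,p,z in [('blade left',(241,28),.044),('blade right',(348,76),.044),('handle top left end',(87,440),.043),('handle right end',(128,457),.043),('handle L top',(262,62),.043),('handle R top',(298,72),.043)]:
        print(n,ray(*cropB(*p),z)[:2].round(4))
E
python3 fit.py
```

```text
cheek +y start [0.5478 0.2099]
cheek+y end [ 0.5624 -0.0632]
cheek-y start [0.4742 0.207 ]
cheek-y end [ 0.4886 -0.0657]
base start -y [0.4665 0.2087]
base end -y [ 0.4809 -0.0741]
rail+ cradle edge [ 0.537  -0.0079]
rail- edge [ 0.5054 -0.0095]
lip+ start [ 0.5405 -0.0269]
lip- start [ 0.5057 -0.0295]
roller top centre [0.5128 0.1549]
ball [0.62   0.0455]
blade tip [0.5191 0.0705]
blade base [0.6048 0.0509]
blade left [0.5433 0.3744]
blade right [0.5253 0.333 ]
handle top left end [0.3876 0.4223]
handle right end [0.3817 0.4069]
handle L top [0.5304 0.3659]
handle R top [0.5268 0.3521]
```

```bash
cat > go.py <<'E'
# go.py x y z yaw : prints remaining shift in tool units & turn
import sys
from h import *
from scipy.spatial.transform import Rotation as R
o=ctrl.get_obs(); r=R.from_euler('xyz',o['orientation'],degrees=True)
x,y,z,yaw=map(float,sys.argv[1:5])
d=np.array([x,y,z])-o['tool_pos']; rt=R.from_euler('xyz',[180,0,yaw],degrees=True)
s=r.inv().apply(d)/.04
print('t',round(o['clock'],2),'pos',o['tool_pos'].round(4),'ori',o['orientation'].round(2),'open',round(o['opening'],4),'F',o['force'].round(1),'M',o['moment'].round(2),'q6',o['joint_pos'][5].round(1))
print('units shift',s.round(2),'turn',((r.inv()*rt).as_rotvec()/.1).round(2))
E
python3 go.py .5 0 .19 104.76
python3 -m jog '0 0 0 .85 .75 .05 1;0 0 0 .85 .75 .05 1;0 0 0 .85 .75 .05 1;0 0 0 .85 .75 .05 1;0 0 0 .85 .75 .05 1;0 0 0 .85 .75 .05 1;0 0 0 .85 .75 .05 1;0 0 0 .85 .75 .05 1'
python3 go.py .5 0 .19 104.76
```

```text
t 0.9 pos [ 0.1721 -0.6527  0.2266] ori [180.     0.   104.77] open 0.0876 F [ 0.  -0.7  0.2] M [ 0.03 -0.02 -0.04] q6 -16.5
units shift [13.69 12.09  0.91] turn [0. 0. 0.]
clock: 1.9
tool_pos: [0.3354, -0.3272, 0.2108]
orientation: [180.0, 0.0, 104.8]
force: [0.9, -0.5, 0.4]
opening: 0.0875
t 1.9 pos [ 0.3354 -0.3272  0.2108] ori [1.7996e+02 3.0000e-02 1.0477e+02] open 0.0875 F [ 0.9 -0.5  0.4] M [-0.01 -0.12  0.03] q6 -55.1
units shift [6.86 6.07 0.52] turn [0.01 0.01 0.  ]
```

```bash

python3 -m jog '0 0 0 .85 .75 .05 1;0 0 0 .85 .75 .05 1;0 0 0 .85 .75 .05 1;0 0 0 .85 .75 .05 1;0 0 0 .85 .75 .05 1;0 0 -1 .85 .75 .05 1;0 0 -1 .85 .75 .05 1;0 0 -1 .85 .75 .05 1'
python3 go.py .62 .046 .16 125
```

```text
clock: 2.9
tool_pos: [0.4855, 0.0023, 0.1948]
orientation: [180.0, 0.0, 122.2]
force: [0.8, 0.9, -0.2]
opening: 0.0876
t 2.9 pos [0.4855 0.0023 0.1948] ori [1.7996e+02 2.0000e-02 1.2215e+02] open 0.0876 F [ 0.8  0.9 -0.2] M [-0.   -0.01 -0.02] q6 -81.4
units shift [-0.86  3.43  0.87] turn [ 0.01  0.   -0.5 ]
```

```bash

python3 -m jog '0 0 -.5 -.2 .85 .2 1;0 0 0 -.2 .85 .2 1;0 0 0 -.2 .85 .2 1;0 0 0 -.2 .85 .2 1;0 0 0 0 0 0 1'
python3 go.py .62 .046 .077 125
python3 - <<'E'
from h import *
o=ctrl.get_obs(); im,d=save('wrist','w1.png')
print(vision.camera_info('wrist'))
print([(x['location'],x['score']) for x in nets.boxes_of('gate_ball','wrist')])
E
```

```text
clock: 3.52
tool_pos: [0.6166, 0.0511, 0.161]
orientation: [-179.9, -0.0, 124.8]
force: [0.3, -0.1, -0.1]
opening: 0.0875
t 3.52 pos [0.6166 0.0511 0.161 ] ori [-1.7990e+02 -2.0000e-02  1.2484e+02] open 0.0875 F [ 0.3 -0.1 -0.1] M [ 0.04  0.16 -0.  ] q6 -78.0
units shift [-0.15  0.    2.1 ] turn [-0.02 -0.   -0.03]
{'camera_matrix': array([[327.11553098,   0.        , 278.01905951],
       [  0.        , 327.11553098, 211.31718489],
       [  0.        ,   0.        ,   1.        ]]), 'tool_from_camera': array([[ 9.99999779e-01,  3.14830182e-04,  5.85460340e-04,
         6.96111428e-04],
       [-4.76069551e-04,  9.53872768e-01,  3.00210786e-01,
        -8.22830415e-02],
       [-4.63939258e-04, -3.00210998e-01,  9.53872707e-01,
        -1.58026969e-01],
       [ 0.00000000e+00,  0.00000000e+00,  0.00000000e+00,
         1.00000000e+00]])}
[([0.6081, 0.0506, 0.1025], 0.82)]
```

View pics/w1.png

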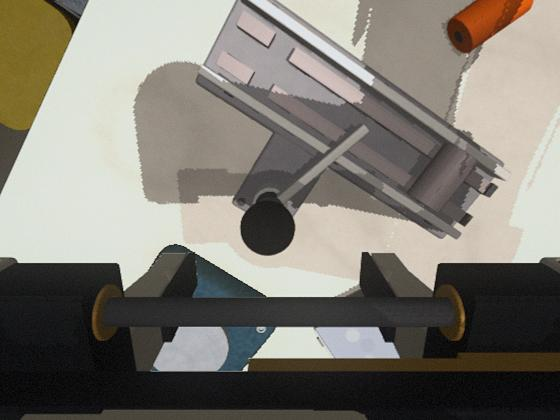

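```bash
cat > wr.py <<'E'
from h import *
from scipy.spatial.transform import Rotation as R
def wray(o,u,v,z):
    ci=vision.camera_info('wrist');K=ci['camera_matrix'];T=ci['tool_from_camera']
    r=R.from_euler('xyz',o['orientation'],degrees=True).as_matrix()
    dc=np.array([(u-K[0,2])/K[0,0],(v-K[1,2])/K[1,1],1])
    d=r@T[:3,:3]@dc; p=r@T[:3,3]+o['tool_pos']
    return p+d*(z-p[2])/d[2]
E
python3 - <<'E'
from wr import *
o=ctrl.get_obs(); print(wray(o,268,226.5,.096))
E
```

```text
[0.61849994 0.04500005 0.096     ]
```

Wrist view: ball centre at (268,227), which gives world (0.619, 0.045). That agrees with the top camera and the track geometry, so I descend.

```bash

python3 -m jog '0 0 0 -.16 0 .3 1;0 0 0 0 0 .6 1;0 0 0 0 0 .6 1;0 0 0 0 0 .6 1;0 0 0 0 0 0 1'
python3 go.py .619 .0455 .077 125
```

```text
clock: 4.25
tool_pos: [0.6172, 0.0443, 0.0768]
orientation: [-179.8, -0.1, 124.8]
force: [-0.1, 0.4, 0.1]
opening: 0.0874
t 4.25 pos [0.6172 0.0443 0.0768] ori [-1.7980e+02 -7.0000e-02  1.2479e+02] open 0.0874 F [-0.1  0.4  0.1] M [0.05 0.   0.01] q6 -77.3
units shift [-0.    0.05 -0.  ] turn [-0.03 -0.01 -0.04]
```

```bash

python3 -m jog '0 0 0 0 .04 0 -1;0 0 0 0 0 0 -1;0 0 0 0 0 0 -1;0 0 0 0 0 0 -1;0 0 0 0 0 0 -1'
python3 go.py .619 .0455 .077 125
```

```text
clock: 4.88
tool_pos: [0.6204, 0.0462, 0.0787]
orientation: [180.0, 0.0, 124.8]
force: [0.0, -1.1, -0.7]
opening: 0.0432
t 4.88 pos [0.6204 0.0462 0.0787] ori [179.99   0.   124.82] open 0.0432 F [ 0.  -1.1 -0.7] M [-0.16 -0.05 -0.01] q6 -77.4
units shift [ 0.01 -0.04  0.04] turn [ 0.    0.   -0.03]
```

```bash

python3 -m jog '0 0 0 0 0 0 -1;0 0 0 0 0 0 -1'
python3 go.py .619 .0455 .077 125
```

```text
clock: 5.12
tool_pos: [0.6214, 0.0449, 0.0788]
orientation: [180.0, 0.1, 124.8]
force: [5.3, -7.1, -1.6]
opening: 0.039
t 5.12 pos [0.6214 0.0449 0.0788] ori [1.7999e+02 1.1000e-01 1.2483e+02] open 0.039 F [ 5.3 -7.1 -1.6] M [-2.44 -1.58  0.03] q6 -77.4
units shift [ 0.05 -0.04  0.05] turn [ 0.    0.02 -0.03]
```

```bash

python3 -m jog '0 0 0 -.03 0 0 -1;0 0 1 0 0 0 -1;0 0 1 0 0 0 -1;0 0 1 0 0 0 -1;0 0 1 0 0 0 -1;0 0 0 0 0 0 -1'
python3 go.py .62 .0455 .077 58.6
```

```text
clock: 5.88
tool_pos: [0.6213, 0.0452, 0.0788]
orientation: [180.0, 0.0, 101.9]
force: [0.9, -2.9, 2.8]
opening: 0.0389
t 5.88 pos [0.6213 0.0452 0.0788] ori [1.7998e+02 1.0000e-02 1.0194e+02] open 0.0389 F [ 0.9 -2.9  2.8] M [-0.51 -0.3  -0.02] q6 -100.2
units shift [ 0.02 -0.03  0.04] turn [ 0.   -0.    7.56]
```

```bash

python3 -m jog '0 0 1 0 0 0 -1;0 0 1 0 0 0 -1;0 0 1 0 0 0 -1;0 0 1 0 0 0 -1;0 0 1 0 0 0 -1;0 0 1 0 0 0 -1;0 0 0.9 0 0 0 -1;0 0 0 0 0 0 -1'
python3 go.py .62 .0455 .077 58.6
python3 - <<'E'
from h import *
im,d=save('top','t2.png'); np.save('t2.npy',im)
a=im[120:280,240:440]; cv2.imwrite('pics/t2c.png',cv2.resize(cv2.convertScaleAbs(a,alpha=1.8),None,fx=3.7,fy=3.7,interpolation=cv2.INTER_CUBIC)[:,:,::-1])
E
```

```text
clock: 6.88
tool_pos: [0.6214, 0.0457, 0.0788]
orientation: [180.0, -0.0, 62.5]
force: [0.4, 1.8, 1.3]
opening: 0.0388
t 6.88 pos [0.6214 0.0457 0.0788] ori [ 1.7997e+02 -5.0000e-02  6.2530e+01] open 0.0388 F [0.4 1.8 1.3] M [ 0.49 -0.3  -0.05] q6 -139.6
units shift [-0.02 -0.03  0.04] turn [ 0.   -0.01  0.69]
```

View pics/t2c.png

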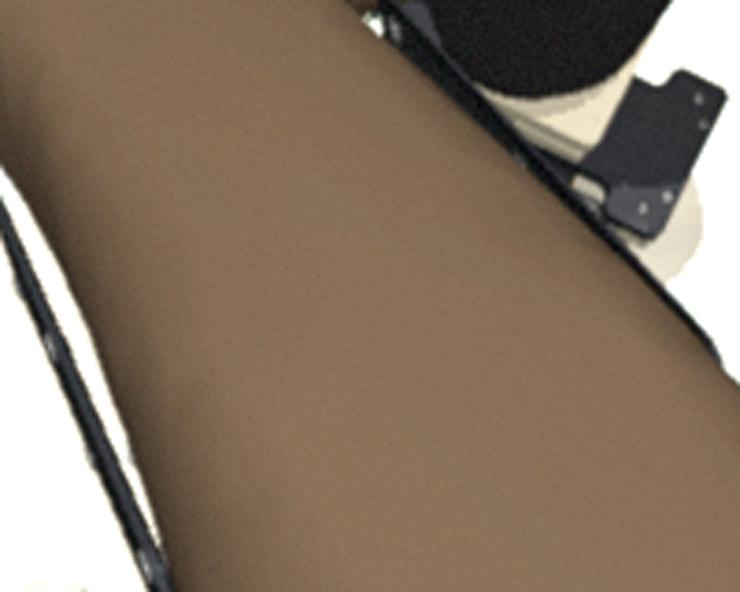

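The arm hides the track from above. I turn a little further to feel the stop and check with the wrist camera.

```bash

python3 -m jog '0 0 .5 0 0 0 -1;0 0 0.4 0 0 0 -1;0 0 0 0 0 0 -1'
python3 go.py .62 .0455 .077 58.6
python3 - <<'E'
from h import *
im,d=save('wrist','w2.png')
E
```

```text
clock: 7.3
tool_pos: [0.6213, 0.0458, 0.0788]
orientation: [180.0, -0.0, 57.4]
force: [-0.5, 3.5, 2.8]
opening: 0.0387
t 7.3 pos [0.6213 0.0458 0.0788] ori [ 1.7998e+02 -4.0000e-02  5.7420e+01] open 0.0387 F [-0.5  3.5  2.8] M [1.19 0.2  0.38] q6 -144.7
units shift [-0.02 -0.02  0.05] turn [ 0.   -0.01 -0.21]
```

View pics/w2.png

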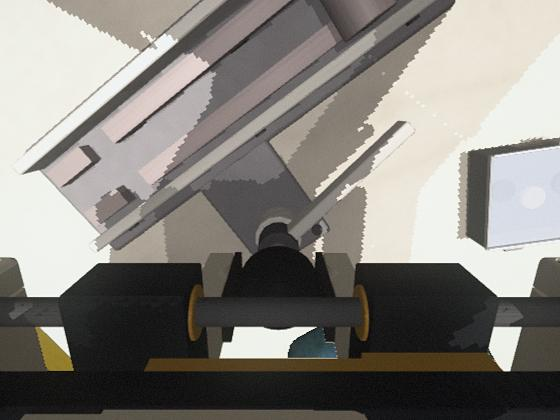

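```bash

python3 -m jog '0 0 0 0 0 0 1;0 0 0 0 0 0 1;0 0 0 0 0 0 1;0 0 0 0 0 -.5 1;0 0 0 0 0 -1 1;0 0 0 0 0 -1 1;0 0 0 0 0 -.5 1'
python3 go.py .44 .392 .2 57.4
```

```text
clock: 8.22
tool_pos: [0.6218, 0.0451, 0.201]
orientation: [179.9, -0.1, 57.2]
force: [0.2, 0.9, -0.0]
opening: 0.0876
t 8.22 pos [0.6218 0.0451 0.201 ] ori [ 1.7989e+02 -1.1000e-01  5.7220e+01] open 0.0876 F [ 0.2  0.9 -0. ] M [-0.06 -0.01 -0.02] q6 -144.9
units shift [ 4.83 -8.52  0.02] turn [ 0.02 -0.02 -0.03]
```

```bash

python3 -m jog '0 0 -1 0 0 0 1;0 0 -1 0 0 0 1;0 0 -1 0 0 0 1;0 0 -1 0 0 0 1;0 0 -1 0 0 0 1;0 0 -1 0 0 0 1;0 0 -1 0 0 0 1;0 0 -1 0 0 0 1'
python3 go.py .44 .392 .2 103
python3 - <<'E'
from h import *
im,d=save('top','t3.png'); im,d=save('scene','s3.png')
E
```

```text
clock: 9.22
tool_pos: [0.6208, 0.0449, 0.1983]
orientation: [-180.0, 0.0, 103.2]
force: [-0.2, -0.5, 0.3]
opening: 0.0877
t 9.22 pos [0.6208 0.0449 0.1983] ori [-179.96    0.    103.23] open 0.0877 F [-0.2 -0.5  0.3] M [ 0.04  0.   -0.02] q6 -98.9
units shift [ 9.48 -2.41 -0.04] turn [-0.01  0.    0.04]
```

View pics/s3.png

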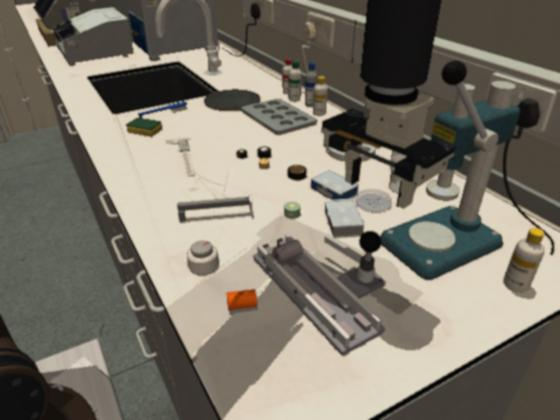

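The gate is open: the blade lies beside the track at (330–365, 240–262) and the roller is still at the start. Next, the paddle.

```bash

python3 -m jog '0 0 0 .95 -.24 0 1;0 0 0 .95 -.24 0 1;0 0 0 .95 -.24 0 1;0 0 0 .95 -.24 0 1;0 0 0 .95 -.24 0 1;0 0 0 .95 -.24 0 1;0 0 0 .95 -.24 0 1;0 0 0 .95 -.24 0 1'
python3 -m jog '0 0 -1 .95 -.24 0 1;0 0 -1 .9 -.2 0 1;0 0 -1 0 0 0 1;0 0 -1 0 0 0 1;0 0 -1 0 0 0 1;0 0 -1 0 0 0 1;0 0 -1 0 0 0 1;0 0 -1 0 0 0 1'
python3 -m jog '0 0 -1 0 0 0 1;0 0 -1 0 0 0 1;0 0 -1 0 0 0 1;0 0 -1 0 0 0 1;0 0 -1 0 0 0 1;0 0 -1 0 0 0 1;0 0 -1 0 0 0 1;0 0 -1 0 0 0 1'
python3 -m jog '0 0 -1 0 0 0 1;0 0 -1 0 0 0 1;0 0 -1 0 0 0 1;0 0 -1 0 0 0 1;0 0 -1 0 0 0 1;0 0 -1 0 0 0 1;0 0 -1 0 0 0 1;0 0 -1 0 0 0 1'
python3 go.py .44 .392 .02 248.7
```

```text
clock: 10.32
tool_pos: [0.4769, 0.3249, 0.1986]
orientation: [180.0, 0.0, 102.9]
force: [-0.8, 0.4, 0.2]
opening: 0.0879
clock: 11.32
tool_pos: [0.4405, 0.3902, 0.1984]
orientation: [-180.0, -0.0, 148.9]
force: [0.5, 0.0, 0.0]
opening: 0.0875
clock: 12.32
tool_pos: [0.4405, 0.3901, 0.1984]
orientation: [-180.0, -0.0, -165.2]
force: [-0.1, 0.0, 0.3]
opening: 0.0877
clock: 13.32
tool_pos: [0.4405, 0.3902, 0.1984]
orientation: [180.0, -0.0, -119.4]
force: [0.5, -0.2, 0.4]
opening: 0.0878
t 13.32 pos [0.4405 0.3902 0.1984] ori [ 1.8000e+02 -2.0000e-02 -1.1941e+02] open 0.0878 F [ 0.5 -0.2  0.4] M [-0.08  0.2   0.05] q6 0.0
units shift [-0.04  0.03  4.46] turn [ 0.   -0.   -1.42]
```

```bash

python3 -m jog '0 0 -.7 0 0 .3 1;0 0 -.7 0 0 .3 1;0 0 0 0 0 0 1'
python3 go.py .44 .392 .02 248.7
python3 - <<'E'
from h import *
im,d=save('wrist','w4.png'); np.save('w4d.npy',d)
E
```

```text
clock: 13.7
tool_pos: [0.4401, 0.3897, 0.1736]
orientation: [180.0, -0.1, -111.6]
force: [0.1, -0.3, 0.0]
opening: 0.0873
t 13.7 pos [0.4401 0.3897 0.1736] ori [ 1.7997e+02 -1.2000e-01 -1.1157e+02] open 0.0873 F [ 0.1 -0.3  0. ] M [-0.01  0.15  0.01] q6 7.9
units shift [-0.06  0.02  3.84] turn [ 0.01 -0.02 -0.05]
```

View pics/w4.png

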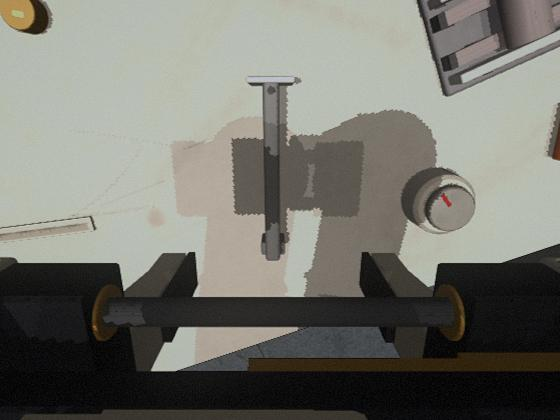

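Wrist view: paddle blade at (248–297, 78), handle running down to (274,258), so it is nearly aligned with the tool's y axis. I convert these to world positions.

```bash
python3 - <<'E'
from wr import *
o=ctrl.get_obs()
a=wray(o,248,77,.044);b=wray(o,297,77,.044);f=wray(o,272,92,.043);g=wray(o,273.5,235,.043);e=wray(o,274,260,.043)
print(a,b,f,g,e)
w=a-b; print('blade len',np.linalg.norm(w),'yaw',np.degrees(np.arctan2(w[1],w[0]))-90)
h=f-g; yaw=np.degrees(np.arctan2(h[1],h[0])); print('handle yaw',yaw)
u=np.array([np.cos(np.radians(yaw)),np.sin(np.radians(yaw))])
print('from front',(a+b)[:2]/2-.085*u,'from rear',e[:2]+.082*u, 'front-rear',np.linalg.norm((a+b)/2-e))
E
```

```text
[0.54707938 0.37406585 0.044     ] [0.53235173 0.3367766  0.044     ] [0.52920218 0.36010428 0.043     ] [0.41012038 0.40639422 0.043     ] [0.38564698 0.41565906 0.043     ]
blade len 0.04009228753072906 yaw -21.551890610767742
handle yaw -21.242291096960937
from front [0.46049074 0.3862178 ] from rear [0.46207562 0.38594942] front-rear 0.1654289084143407
```

```bash
python3 go.py .4424 .3933 .02 -111.4;
python3 -m jog '0 0 0 -.1 0 .4 1;0 0 0 0 0 .8 1;0 0 0 0 0 .8 1;0 0 0 0 0 .8 1;0 0 0 0 0 .7 1;0 0 0 0 0 .34 1;0 0 0 0 0 0 1'
python3 go.py .4424 .3933 .02 -111.4
```

```text
t 13.75 pos [0.4405 0.3901 0.1744] ori [ 1.8000e+02 -6.0000e-02 -1.1159e+02] open 0.0876 F [ 0.4  0.  -0.1] M [-0.07  0.13 -0.05] q6 7.9
units shift [-0.1  -0.02  3.86] turn [ 0.   -0.01 -0.03]
clock: 14.62
tool_pos: [0.4417, 0.3937, 0.0201]
orientation: [180.0, -0.1, -111.4]
force: [-0.7, 0.2, -0.1]
opening: 0.0873
t 14.62 pos [0.4417 0.3937 0.0201] ori [ 1.7999e+02 -1.1000e-01 -1.1145e+02] open 0.0873 F [-0.7  0.2 -0.1] M [-0.02  0.1  -0.01] q6 7.9
units shift [ 0.   -0.02  0.  ] turn [ 0.   -0.02 -0.01]
```

```bash

python3 -m jog '0 0 0 0 0 0 -1;0 0 0 0 0 0 -1;0 0 0 0 0 0 -1;0 0 0 0 0 0 -1;0 0 0 0 0 0 -1;0 0 0 0 0 0 -1;0 0 0 0 0 0 -1;0 0 0 0 0 0 -1'
python3 go.py .4424 .3933 .02 -111.4
```

```text
clock: 15.62
tool_pos: [0.442, 0.3941, 0.0209]
orientation: [-180.0, -0.0, -111.4]
force: [0.1, 0.2, 0.2]
opening: 0.0137
t 15.62 pos [0.442  0.3941 0.0209] ori [-180.     -0.   -111.41] open 0.0137 F [0.1 0.2 0.2] M [0.01 0.06 0.02] q6 8.0
units shift [ 0.02 -0.02  0.02] turn [-0. -0. -0.]
```

```bash

python3 -m jog '0 0 0 0 0 -.3 -1;0 0 0 0 0 -.8 -1;0 0 0 0 0 -.9 -1;0 0 0 0 0 -.5 -1;0 0 1 0 0 0 -1;0 0 1 0 0 0 -1;0 0 1 0 0 0 -1;0 0 1 0 0 0 -1'
python3 -m jog '0 0 1 0 0 0 -1;0 0 1 0 0 0 -1;0 0 1 0 0 0 -1;0 0 1 0 0 0 -1;0 0 1 0 0 0 -1;0 0 1 0 0 0 -1;0 0 1 0 0 0 -1;0 0 .44 0 0 0 -1'
python3 go.py .506 .296 .10 -176.94
```

```text
clock: 16.62
tool_pos: [0.442, 0.3941, 0.1218]
orientation: [180.0, 0.0, -134.5]
force: [-0.3, -0.0, 0.2]
opening: 0.0136
clock: 17.62
tool_pos: [0.442, 0.3941, 0.1218]
orientation: [180.0, 0.0, -177.1]
force: [-0.2, 1.1, -1.1]
opening: 0.014
t 17.62 pos [0.442  0.3941 0.1218] ori [ 1.7997e+02  2.0000e-02 -1.7710e+02] open 0.014 F [-0.2  1.1 -1.1] M [0.07 0.11 0.02] q6 -57.7
units shift [-1.47 -2.53  0.54] turn [ 0.    0.   -0.03]
```

```bash

python3 -m jog '0 0 0 -.4 -.7 0 -1;0 0 0 -.5 -.9 0 -1;0 0 0 -.5 -.9 0 -1;0 0 0 -.07 0 0 -1;0 0 0 0 0 0 -1'
python3 go.py .506 .296 .10 -176.94
python3 - <<'E'
from h import *
im,d=save('top','t5.png'); np.save('t5.npy',im); im2,d=save('wrist','w5.png')
a=im[110:290,200:440]; cv2.imwrite('pics/t5c.png',cv2.resize(cv2.convertScaleAbs(a,alpha=1.8),None,fx=3.3,fy=3.3,interpolation=cv2.INTER_CUBIC)[:,:,::-1])
E
```

```text
clock: 18.25
tool_pos: [0.5063, 0.2974, 0.1215]
orientation: [180.0, 0.0, -177.0]
force: [0.0, -0.4, -0.4]
opening: 0.0139
t 18.25 pos [0.5063 0.2974 0.1215] ori [ 1.7997e+02  3.0000e-02 -1.7701e+02] open 0.0139 F [ 0.  -0.4 -0.4] M [0.07 0.15 0.03] q6 -46.5
units shift [ 0.01 -0.04  0.54] turn [ 0.01  0.01 -0.01]
```

View pics/t5c.png

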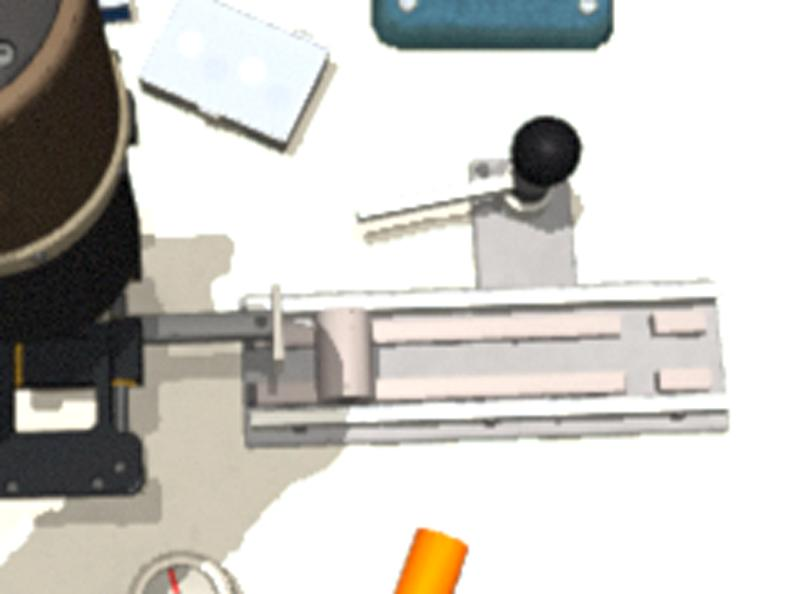

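View pics/w5.png

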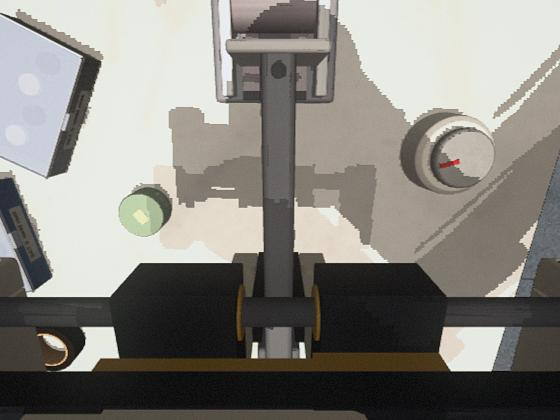

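```bash
cat > tr.py <<'E'
import numpy as np
O=np.array([.518,.0712]);a=np.radians(-86.94);X=np.array([np.cos(a),np.sin(a)]);Y=np.array([-X[1],X[0]])
def trk(p): d=np.asarray(p)[:2]-O; return np.array([d@X,d@Y])
def wld(x,y): return O+x*X+y*Y
E
python3 - <<'E'
from fit import ray
from wr import *
from tr import *
c=lambda x,y:((x+.5)/3.3-.5+200,(y+.5)/3.3-.5+110)
o=ctrl.get_obs()
print('tcp track',trk(o['tool_pos']))
for n,p,z in [('blade a',(277,287),.1446),('blade b',(278,360),.1446),('rollerL',(318,355),.042),('rollerR',(373,355),.042),('roller top c',(344,353),.056),('ball',(546,151),.096),('gate tip',(357,217),.053),('cheek+start',(245,300),.034),('cheek- start',(250,425),.034),('cheek+ end',(716,284),.034),('cheek- end',(728,398),.034)]:
    print(n,trk(ray(*c(*p),z)).round(4))
for n,p,z in [('bl',(226,41),.1446),('br',(331,41),.1446),('cheek - outer corner',(332,101),.0),('+',(218,101),.0)]:
    print('wrist',n,trk(wray(o,*p,z)).round(4))
E
```

```text
tcp track [-2.27088044e-01 -8.51369638e-05]
blade a [-0.1222  0.016 ]
blade b [-0.1233 -0.0222]
rollerL [-0.0979  0.0012]
rollerR [-0.0665  0.0001]
roller top c [-0.0839 -0.0011]
ball [0.0307 0.1003]
gate tip [-0.0723  0.0791]
cheek+start [-0.1383  0.0371]
cheek- start [-0.1381 -0.0364]
cheek+ end [0.1356 0.0364]
cheek- end [ 0.1357 -0.031 ]
wrist bl [-0.1218  0.0185]
wrist br [-0.1218 -0.0205]
wrist cheek - outer corner [-0.1401 -0.0447]
wrist + [-0.1402  0.0475]
```

Blade front is at track x = −0.122 and centred to about 2 mm. The roller is at x ≈ −0.083 and the gate tip at y = 0.079, i.e. about 1.4 rad. I lower the paddle behind the roller.

```bash

python3 -m jog '0 0 0 -.04 0 .4 -1;0 0 0 0 0 .5 -1;0 0 0 0 0 .5 -1;0 0 0 0 0 .28 -1;0 0 0 0 0 0 -1'
python3 go.py .506 .296 .054 -176.94
```

```text
clock: 18.98
tool_pos: [0.5069, 0.2972, 0.0525]
orientation: [-179.9, -0.1, -176.9]
force: [0.1, 0.1, 0.2]
opening: 0.0142
t 18.98 pos [0.5069 0.2972 0.0525] ori [-1.7991e+02 -1.0000e-01 -1.7694e+02] open 0.0142 F [0.1 0.1 0.2] M [ 0.04  0.05 -0.05] q6 -46.4
units shift [ 0.02 -0.03 -0.04] turn [-0.02 -0.02  0.  ]
```

```bash

python3 -m jog '0 0 0 0 -.1 -.04 -1;0 0 0 0 -.15 0 -1;0 0 0 0 -.15 0 -1;0 0 0 0 -.1 0 -1;0 0 0 0 -.1 0 -1;0 0 0 0 -.1 0 -1;0 0 0 0 -.12 0 -1;0 0 0 0 -.12 0 -1'
python3 go.py .506 .296 .054 -176.94
python3 -m jog '0 0 0 0 -.12 0 -1;0 0 0 0 -.12 0 -1;0 0 0 0 -.12 0 -1;0 0 0 0 -.12 0 -1;0 0 0 0 -.12 0 -1;0 0 0 0 -.12 0 -1;0 0 0 0 -.12 0 -1;0 0 0 0 -.12 0 -1'
cat > chk.py <<'E'
import sys
from h import *; from tr import *
o=ctrl.get_obs(); t=trk(o['tool_pos']); print('t',round(o['clock'],2),'tcp trk',t.round(4),'front x',(t[0]+.105).round(4),'z',o['tool_pos'][2].round(4),'ori',o['orientation'].round(2),'F',o['force'].round(1))
n=sys.argv[1]
im,d=save('top',n+'t.png'); 
a=im[140:260,240:440]; a=cv2.resize(cv2.convertScaleAbs(a,alpha=1.6),None,fx=4,fy=4,interpolation=cv2.INTER_CUBIC)[:,:,::-1]
cv2.imwrite('pics/'+n+'.png',a)
E
python3 chk.py p1
```

```text
clock: 19.98
tool_pos: [0.5096, 0.2596, 0.0553]
orientation: [-180.0, -0.0, -177.0]
force: [0.7, -0.7, -0.2]
opening: 0.0135
t 19.98 pos [0.5096 0.2596 0.0553] ori [-180.     -0.   -176.96] open 0.0135 F [ 0.7 -0.7 -0.2] M [ 0.04  0.09 -0.02] q6 -43.6
units shift [0.04 0.91 0.03] turn [-0. -0. -0.]
clock: 20.98
tool_pos: [0.5116, 0.2212, 0.0554]
orientation: [-180.0, -0.0, -177.0]
force: [-0.9, 0.0, -1.0]
opening: 0.0139
t 20.98 tcp trk [-0.1502  0.0017] front x -0.0452 z 0.0554 ori [-180.     -0.   -176.96] F [-0.9  0.  -1. ]
```

View pics/p1.png

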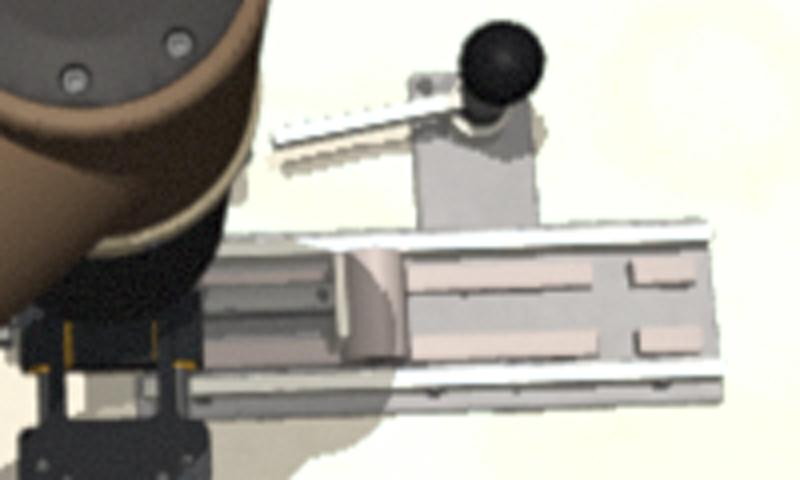

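The roller is travelling ahead of the paddle, in contact with it. I continue slowly.

```bash

python3 -m jog '0 0 0 0 -.12 0 -1;0 0 0 0 -.12 0 -1;0 0 0 0 -.12 0 -1;0 0 0 0 -.12 0 -1;0 0 0 0 -.12 0 -1;0 0 0 0 -.12 0 -1;0 0 0 0 -.12 0 -1;0 0 0 0 -.12 0 -1'
python3 -m jog '0 0 0 0 -.1 0 -1;0 0 0 0 -.1 0 -1;0 0 0 0 -.1 0 -1;0 0 0 0 -.1 0 -1;0 0 0 0 -.1 0 -1;0 0 0 0 -.1 0 -1;0 0 0 0 -.1 0 -1;0 0 0 0 -.1 0 -1'
python3 chk.py p2
```

```text
clock: 22.02
tool_pos: [0.5137, 0.1829, 0.0554]
orientation: [-180.0, -0.0, -177.0]
force: [-1.0, -0.1, -0.3]
opening: 0.014
clock: 23.02
tool_pos: [0.5154, 0.151, 0.0554]
orientation: [180.0, 0.0, -177.0]
force: [-0.0, 0.5, -3.0]
opening: 0.0133
t 23.02 tcp trk [-0.0798  0.0016] front x 0.0252 z 0.0554 ori [ 180.      0.   -176.96] F [-0.   0.5 -3. ]
```

View pics/p2.png

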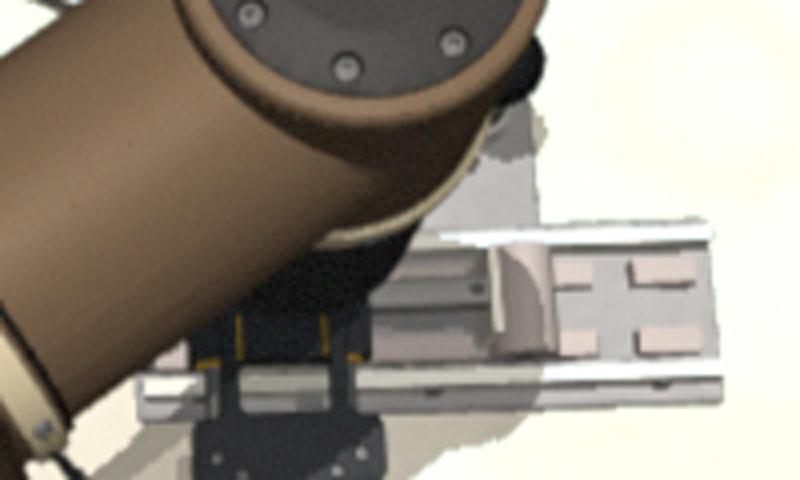

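```bash
python3 go.py .506 .296 .054 -176.94
python3 -m jog '0 0 0 0 -.08 0 -1;0 0 0 0 -.08 0 -1;0 0 0 0 -.08 0 -1;0 0 0 0 -.08 0 -1'
python3 -m jog '0 0 0 0 -.08 0 -1;0 0 0 0 -.08 0 -1;0 0 0 0 -.08 0 -1;0 0 0 0 -.08 0 -1'
python3 chk.py p3
```

```text
t 23.07 pos [0.5153 0.1506 0.0553] ori [-1.7999e+02 -1.0000e-02 -1.7697e+02] open 0.014 F [-0.2  0.1  0.1] M [-0.02  0.15  0.  ] q6 -34.2
units shift [0.04 3.64 0.03] turn [-0.   -0.   -0.01]
clock: 23.58
tool_pos: [0.516, 0.1382, 0.0554]
orientation: [180.0, -0.0, -177.0]
force: [0.2, -0.1, -0.4]
opening: 0.0139
clock: 24.08
tool_pos: [0.5167, 0.1254, 0.0554]
orientation: [-180.0, -0.0, -177.0]
force: [0.4, 0.8, -0.9]
opening: 0.0139
t 24.07 tcp trk [-0.0542  0.0016] front x 0.0508 z 0.0554 ori [-180.     -0.   -176.96] F [ 0.4  0.8 -0.9]
```

View pics/p3.png

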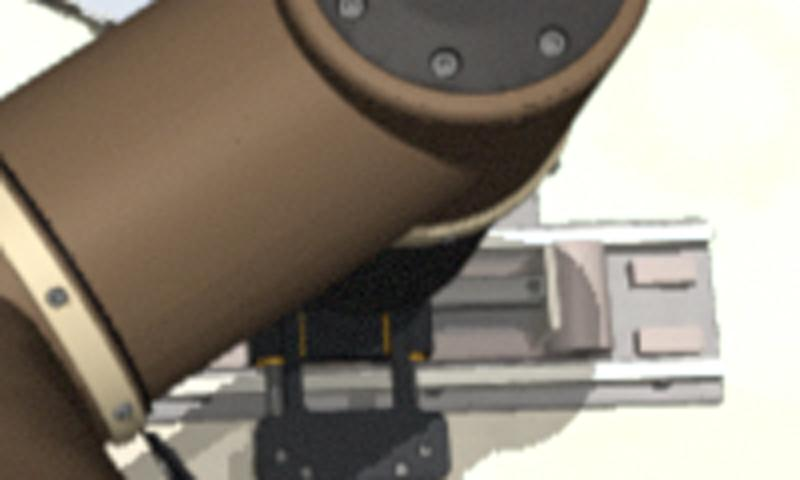

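```bash

python3 -m jog '0 0 0 0 -.06 0 -1;0 0 0 0 -.06 0 -1;0 0 0 0 -.06 0 -1;0 0 0 0 -.06 0 -1;0 0 0 0 -.04 0 -1;0 0 0 0 0 0 -1'
python3 chk.py p4
```

```text
clock: 24.88
tool_pos: [0.5173, 0.1144, 0.0554]
orientation: [180.0, 0.0, -177.0]
force: [0.1, -0.3, -0.6]
opening: 0.0142
t 24.88 tcp trk [-0.0432  0.0016] front x 0.0618 z 0.0554 ori [ 180.      0.   -176.97] F [ 0.1 -0.3 -0.6]
```

View pics/p4.png

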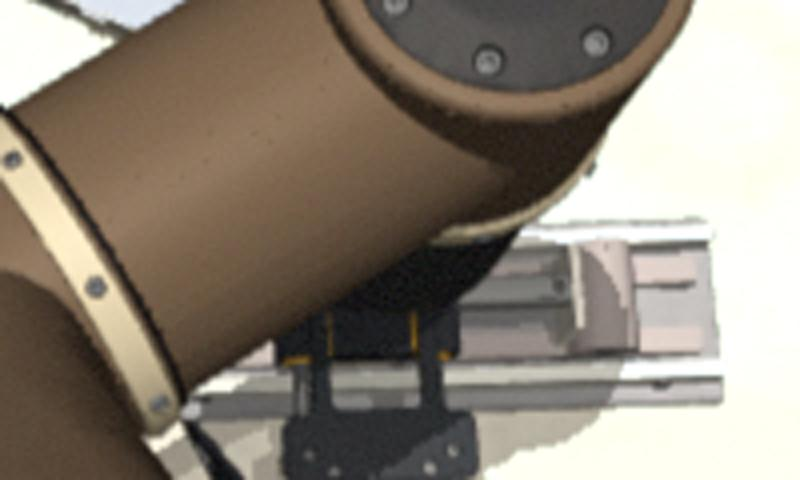

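```bash

python3 -m jog '0 0 0 0 -.04 0 -1;0 0 0 0 -.04 0 -1;0 0 0 0 0 0 -1;0 0 0 0 0 0 -1'
python3 chk.py p5
```

```text
clock: 25.42
tool_pos: [0.5175, 0.1113, 0.0554]
orientation: [180.0, 0.0, -177.0]
force: [0.2, -0.1, -0.8]
opening: 0.0135
t 25.43 tcp trk [-0.0401  0.0016] front x 0.0649 z 0.0554 ori [ 180.      0.   -176.97] F [ 0.2 -0.1 -0.8]
```

View pics/p5.png

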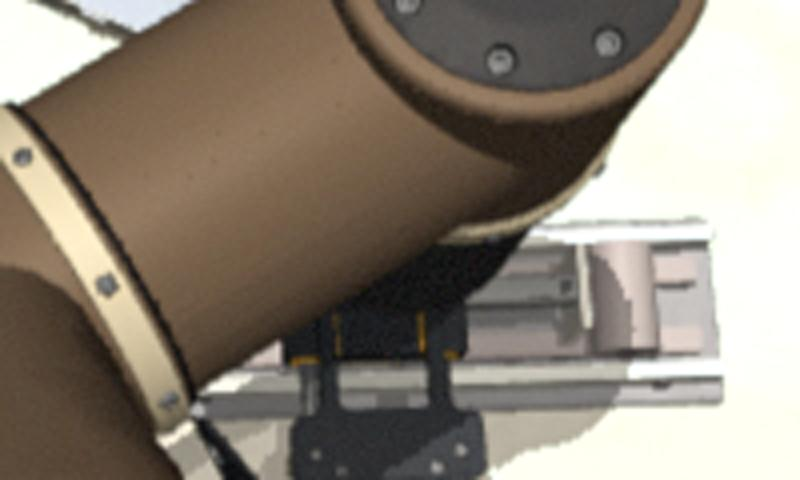

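The roller has jumped ahead to crop (597–655, 240–352), leaving a gap to the paddle. That fits a drop into the cradle, so I measure it.

```bash
python3 - <<'E'
from fit import ray
from tr import *
c=lambda x,y:((x+.5)/4-.5+240,(y+.5)/4-.5+140)
print(trk(ray(*c(627,297),.0525)),trk(ray(*c(657,297),.037)),trk(ray(*c(597,297),.042)))
from h import *
im,d=vision.snapshot('top'); ci=vision.camera_info('top');K=ci['camera_matrix'];T=np.linalg.inv(ci['camera_from_world'])
for u in range(387,412,1):
    v=214; z=d[v,u]; P=T[:3,:3]@[(u-K[0,2])/K[0,0]*z,(v-K[1,2])/K[1,1]*z,z]+T[:3,3]; print(u,trk(P).round(4),P[2].round(4))
E
```

```text
[ 0.0888288 -0.0015841] [0.10698897 0.00113523] [0.07738695 0.00114755]
387 [ 0.066  -0.0059] 0.075
388 [0.076  0.0012] 0.0407
389 [ 0.0765 -0.0001] 0.0467
390 [0.0785 0.    ] 0.0459
391 [ 0.0797 -0.0006] 0.0486
392 [ 0.0816 -0.0007] 0.0487
393 [ 0.0838 -0.0005] 0.0474
394 [ 0.0847 -0.0014] 0.0512
395 [ 0.0865 -0.0015] 0.0515
396 [ 0.0877 -0.0021] 0.054
397 [ 0.0891 -0.0026] 0.0559
398 [ 0.0913 -0.0024] 0.0546
399 [ 0.0942 -0.0016] 0.0507
400 [ 0.096  -0.0018] 0.051
401 [ 0.0986 -0.0012] 0.0479
402 [ 0.1009 -0.0009] 0.0463
403 [ 0.1038 -0.0002] 0.0427
404 [0.1144 0.0064] 0.0105
405 [0.1158 0.0059] 0.0125
406 [0.1179 0.006 ] 0.0119
407 [0.1194 0.0056] 0.0134
408 [0.1225 0.0064] 0.0094
409 [0.124 0.006] 0.011
410 [0.1253 0.0054] 0.0133
411 [0.1285 0.0062] 0.0089
```

In the cradle: x ≈ 0.090, top ≈ 0.053. I back the paddle off, lift, and carry it to free worktop.

```bash

python3 -m jog '0 0 0 0 .3 0 -1;0 0 0 0 .5 -.1 -1;0 0 0 0 .5 -.4 -1;0 0 0 0 .5 -.6 -1;0 0 0 0 .7 -.5 -1;0 0 0 0 .8 -.2 -1;0 0 0 0 .9 0 -1;0 0 0 0 .9 0 -1'
python3 go.py .47 .41 .0215 -176.94
```

```text
clock: 26.52
tool_pos: [0.5061, 0.3177, 0.128]
orientation: [180.0, 0.0, -176.9]
force: [0.5, 0.3, -1.1]
opening: 0.0138
t 26.52 pos [0.5061 0.3177 0.128 ] ori [ 1.7996e+02  4.0000e-02 -1.7692e+02] open 0.0138 F [ 0.5  0.3 -1.1] M [0.06 0.02 0.01] q6 -47.8
units shift [0.78 2.35 2.66] turn [0.01 0.01 0.  ]
```

```bash

python3 -m jog '0 0 0 .26 .8 0 -1;0 0 0 .26 .8 0 -1;0 0 0 .26 .75 0 -1;0 0 0 0 0 0 -1'
python3 - <<'E'
from h import *
im,d=save('scene','s6.png'); im,d=save('wrist','w6.png')
E
python3 go.py .47 .41 .0215 -176.94
```

```text
clock: 27.02
tool_pos: [0.4691, 0.4104, 0.1275]
orientation: [180.0, 0.0, -176.8]
force: [-0.5, 0.3, -1.0]
opening: 0.0138
t 27.12 pos [0.4697 0.4082 0.1273] ori [-1.7999e+02 -1.0000e-02 -1.7687e+02] open 0.0141 F [ 0.1 -0.4 -0.6] M [0.02 0.1  0.07] q6 -55.8
units shift [-0.01  0.05  2.65] turn [-0.   -0.    0.01]
```

View pics/s6.png

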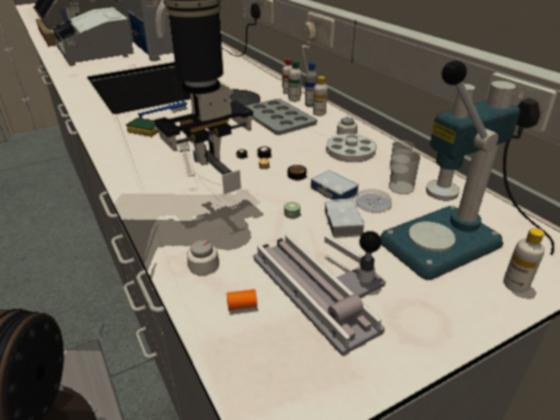

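View pics/w6.png

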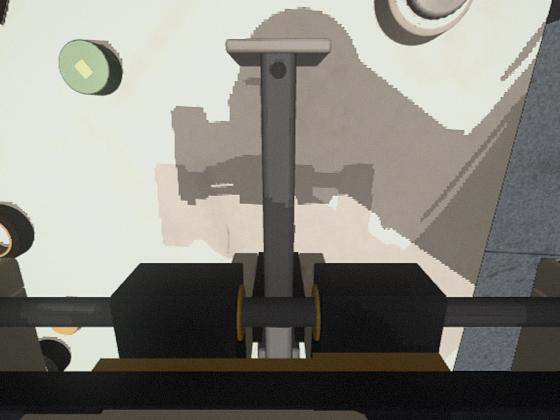

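```bash
python3 -c "
import numpy as np
P=np.load('topP.npy')
for u,v in [(82,238),(70,236),(113,247),(72,155),(115,143)]: print(P[v,u].round(3))"
python3 -m jog '0 0 0 0 0 .5 -1;0 0 0 0 0 .7 -1;0 0 0 0 0 .6 -1;0 0 0 0 0 .4 -1;0 0 0 0 0 .25 -1;0 0 0 0 0 .12 -1;0 0 0 0 0 0 -1'
python3 go.py .47 .41 .0215 -176.94
```

```text
[0.475 0.585 0.001]
[0.478 0.608 0.003]
[0.458 0.522 0.002]
[0.64  0.617 0.015]
[0.666 0.532 0.016]
clock: 28.0
tool_pos: [0.4707, 0.4073, 0.0248]
orientation: [180.0, 0.0, -177.0]
force: [-0.0, -0.6, -1.1]
opening: 0.0139
t 28.0 pos [0.4707 0.4073 0.0248] ori [ 1.7999e+02  1.0000e-02 -1.7696e+02] open 0.0139 F [-0.  -0.6 -1.1] M [ 0.1   0.07 -0.04] q6 -55.8
units shift [0.01 0.07 0.08] turn [ 0.  0. -0.]
```

```bash

python3 -m jog '0 0 0 0 0 .05 -1;0 0 0 0 0 .03 -1;0 0 0 0 0 0 -1'
python3 go.py .47 .41 .0215 -176.94
```

```text
clock: 28.38
tool_pos: [0.4705, 0.4073, 0.0215]
orientation: [180.0, 0.0, -177.0]
force: [-0.3, 0.4, -0.6]
opening: 0.0138
t 28.38 pos [0.4705 0.4073 0.0215] ori [ 1.7999e+02  1.0000e-02 -1.7696e+02] open 0.0138 F [-0.3  0.4 -0.6] M [0.02 0.14 0.02] q6 -55.8
units shift [0.01 0.07 0.  ] turn [ 0.  0. -0.]
```

```bash

python3 -m jog '0 0 0 0 0 .01 -1;0 0 0 0 0 0 1;0 0 0 0 0 0 1;0 0 0 0 0 0 1;0 0 0 0 0 0 1;0 0 0 0 0 0 1;0 0 0 0 0 0 1'
python3 -m jog '0 0 0 0 0 -.3 1;0 0 0 0 0 -.7 1;0 0 0 0 0 -1 1;0 0 0 0 0 -1 1;0 0 0 0 0 -.5 1;0 0 0 0 0 0 1'
python3 - <<'E'
from h import *
im,d=save('scene','s7.png'); im,d=save('wrist','w7.png'); im,d=save('top','t7.png')
for t in ['roller','timer','specimen','paddle']:
    print(t,[(np.round(x['location'],3).tolist(),round(x['score'],2)) for x in nets.boxes_of(t,'top')][:3])
a=im[110:300,180:440]; cv2.imwrite('pics/t7c.png',cv2.resize(cv2.convertScaleAbs(a,alpha=1.6),None,fx=3,fy=3,interpolation=cv2.INTER_CUBIC)[:,:,::-1])
E
python3 go.py .47 .41 .0215 -176.94
```

```text
clock: 29.25
tool_pos: [0.4705, 0.4072, 0.021]
orientation: [-180.0, -0.0, -177.0]
force: [0.2, -0.5, 0.2]
opening: 0.0683
clock: 30.0
tool_pos: [0.4713, 0.4082, 0.1639]
orientation: [179.8, 0.2, -176.9]
force: [-0.9, 0.6, -0.8]
opening: 0.0878
roller [([0.524, -0.018, 0.054], 0.84), ([0.392, 0.105, 0.022], 0.74)]
timer [([0.376, 0.241, 0.034], 0.74)]
specimen [([0.609, 0.055, 0.095], 0.69), ([0.615, 0.305, 0.021], 0.52), ([0.471, 0.369, 0.043], 0.46)]
paddle [([0.471, 0.367, 0.05], 0.72), ([0.526, 0.064, 0.022], 0.62)]
t 30.35 pos [0.4703 0.4069 0.16  ] ori [-1.7992e+02 -6.0000e-02 -1.7697e+02] open 0.0876 F [-0.5  0.4  0.3] M [0.06 0.13 0.01] q6 -55.8
units shift [-0.    0.08  3.46] turn [-0.01 -0.01 -0.  ]
```

View pics/t7c.png

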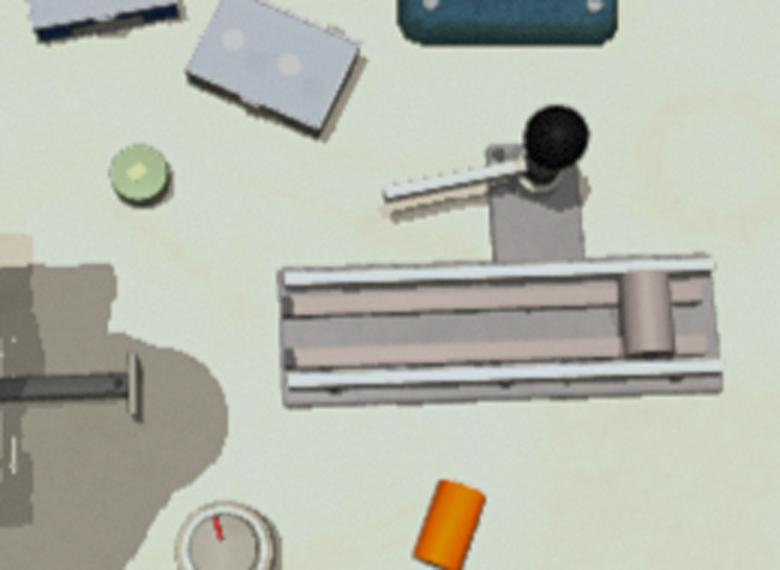

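View pics/s7.png

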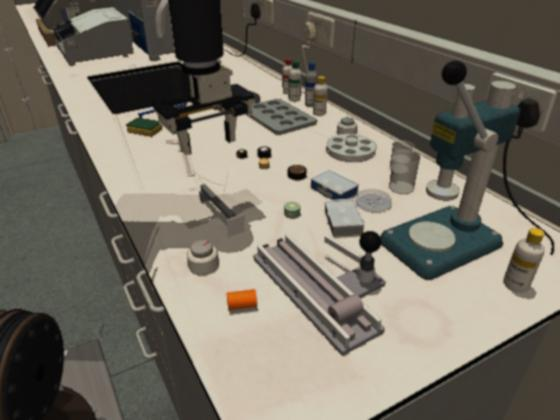

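View pics/w7.png

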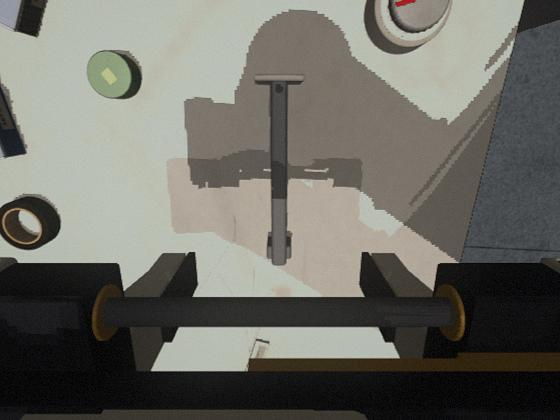

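The roller sits in the cradle at top crop (648,312), about x = 0.089, with its axis across the track. The gate is open. The paddle stands on the worktop, well clear of the track, with the timer and specimen in place.

```bash
python3 -c "
from plant import ctrl; print(ctrl.close_job())"
```

```text
the job is handed in; nothing more can be done
None
```

I finished the job and handed it in at about 30 s of the 64 s allowed. The hand-in gives no verdict.

- **Gate:** I turned it by the ball knob until I felt the stop (wrist moment about 0.4 N m). The pictures put it at about 1.4 rad, and the blade was never touched.
- **Roller:** I rolled it with the paddle at about 0.04 m/s or slower, and it dropped into the cradle. My last checks put it at track x ≈ 0.089–0.090 with its top at about 0.053–0.054 m. Its axis looks square across the track, judged by eye rather than measured.
- **Paddle:** It stands upright on the worktop about 80 mm beyond the start of the track, released and not moving.
- **Bystanders:** The timer and specimen were found within about 4 mm of where they started.

No check failed. In the last look, the network's top guess for the specimen was the ball knob. Its second guess matched the specimen in the picture, so I used that one. Mid-push there was one force reading of −3 N, but the next readings were back to about zero.

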